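# Press the stopper home and ease the spring press back up

## Robot

A 6-joint arm with a two-finger parallel gripper is mounted at the origin on a cart in front of the work surface, level with it; the furniture and walls round the work are solid. World frame = base frame: x ahead of the robot, y to its left, z up, the work surface at z = 0. Lengths are in mm, angles in degrees, forces in N, time in s.
With the tool pointing down it reaches from about 300 to 850 mm from the base axis. Payload 4.2 kg.
Tool frame: the origin (TCP) lies between the finger pads; the fingertips stand 19 mm ahead of it and the grasp point (between the pads) is the TCP (env.tips_ahead is the distance from the TCP to the fingertips, in mm); z points along the fingers, y is the direction in which the jaws open and shut (so a half turn about z gives the same grasp; the last joint's range is limited). The gripper opens to 91 mm and grips with 3 to 60 N. Pads are 32 mm wide; open, the fingers measure 118 mm over their backs; the gripper's body (76 mm by 178 mm) begins 60 mm behind the grasp point.
Start: joints at [-77.98, 18.312, 89.639, -0, 72.044, -1.146], TCP at [130.977, -559.898, 232.976] pointing down, gripper open.
Joint ranges: [-177.97, 177.97], [-48.28, 115.42], [12.27, 149.76], [-77.06, 257.06], [2.81, 150.46], [-146.56, 146.56]. Speed limits (degrees/s): [147.25, 147.25, 180, 180, 180, 180].

## Interface

Orientations are given as [roll, pitch, yaw] about the fixed x, y, z axes, in that order (R = Rz(yaw) Ry(pitch) Rx(roll)).
In Python, from workcell import telemetry, viewer, job_done, env gives the robot as it stands. The module is installed in compiled form; this text tells all that it offers.
- The arm moves only by the shell command python3 -m jog 'ROWS' [FORCE]. ROWS is JSON, a list of rows, each a list of 3 entries, a list of its own where there are three numbers: the shift along the tool's x, y, z in cm, then the turn about the tool's z in degrees, then the opening, from 0 (shut) to 1 (fully open). A call has 1 to 10 rows; each row shifts and turns the pose as measured when the row begins, along the tool's axes as they then stand; what a row does not reach is not made up. A row lasts 1/8 s, in which the tool goes at most 62.5 mm and 10.7 degrees, less where a joint would pass 70% of its speed; a pose out of reach is approached as far as the arm can. A call is refused whole if a number of a shift passes 6.25 or a number of a turn 10.7, either way. A call with a gripper value outside its range is refused whole. The fingers move at their own pace and stop on an object; FORCE is the grip in N (left out, the last holds). Time passes only in rows, so rows that do not move let the fingers close. It gives the time, the measured TCP pose, the force and the opening at its end, in the units of the state.
- telemetry.state(): the state, without advancing time (a new reading comes with each control period).
- viewer.grab_frame(name): name is "scene" or "top" or "wrist"; returns a dict with "color" (480x640x3 uint8, red, green, blue), "K" (3x3 intrinsics, pixels), "rvec" (rotation vector, rad) and "tvec" (3), from world to camera coordinates, as OpenCV has them. Camera axes: x right, y down, z forward; pixel columns grow to the right and rows downward; lengths in mm; the calibration is good to about 2 mm. A picture is of the moment at which its call begins. There is no depth.
- job_done(): hands the job in, once; it reports no verdict.
The state is a dict: "time_s": time; "qpos": joint angles; "qvel": joint speeds; "effort": joint torques, N m; "ee_pos": TCP position; "ee_rot": TCP orientation; "force": force on the tool from outside, world axes, zero at the start; "torque": the same for the moment, N m; "gripper_width": finger opening in mm.
Only numpy, scipy, OpenCV 4.12 (cv2) and the standard library are available. Lean on these libraries where they do the work, as an engineer would, in place of code of your own. Each camera call takes 0.05 s, during which the arm holds its last target. There are 200 camera calls.

## Task

Two small bench presses stand on the worktop. On the one that holds the bottle, push the wooden knob down until the bottle's stopper is fully home, then let the spring bring the knob all the way back up slowly under your hand, taking at least a second, and never let it snap up. Leave the empty press alone.

Things in the scene. Friction and masses are not known exactly. Their poses are not given: they have to be found in the camera images.
- plunger_top (a point): Centre of the flat top of the round wooden knob (52 mm across, 24 mm high) of the fixed press holding the green bottle; moves with the knob; z up. Press: grey base 140x120 mm, two steel columns, grey bridge (122 mm wide, top 227 mm up, its collar 241 mm). Knob top is 305 mm above the worktop at rest. Press it from straight above, e.g. with shut fingers on its middle.
- plunger (a joint): How far that knob is pressed straight down, m: 0 up (rest), about 0.040 with the stopper home; its dark steel bell under the bridge meets the stopper at 0.028 to 0.031. An almost undamped spring pushes it up, about 6.5 N at rest, 12.5 N at the bottom (1 N more or less): let go, it snaps up at over 1 m/s.
- stopper (a joint): How far the wooden-headed cork stopper (head 28 mm across, 14 mm high) is pushed into the green bottle (56 mm across) under the bell, m: 0 to 0.003 at the start, standing proud; 0.012 fully home, head on the bottle's mouth, a firm stop. Pushing it takes about 4 N on top of the spring; it stays where it is pushed.
- empty_plunger (a joint): How far the knob of the other press is pressed, m: 0 up. That press looks the same and has the same spring, but no bottle stands in it; it is not to be pressed.

How it is judged (in metres and radians):
On the way, in this order (a step that is already met when the one before it is completed fails the run):
1. the knob is pressed down until the stopper is fully home (value of joint stopper above 0.0105 m and value of joint plunger above 0.036 m), for 0.1 s.
2. the knob has come all the way back up (value of joint plunger below 0.003 m), for 0.2 s.
At the end, for the whole second after the job is handed in: The stopper is fully home in the bottle (within 1.5 mm), and the knobs of both presses are fully up (within 3 mm) (value of joint stopper above 0.0105 m and value of joint each of plunger, empty_plunger below 0.003 m); the robot touches nothing.
It fails at once if the knob snaps up (rises faster than 0.12 m/s) (velocity of joint plunger below -0.12 m/s).
It fails at once if the empty press is pressed (more than 6 mm) (value of joint empty_plunger above 0.006 m).
It also fails if it takes over 32 s, if anything falls off the work surface, if the arm or the gripper's body presses on something with over 40 N, if the wrist force passes 120 N, or if a joint passes its speed limit or range.

## Working session

There is one attempt and no reset: what is moved stays moved. The work goes in short steps, Python scripts to look and compute and a shell command to move; the robot and the scene stay as the last step left them, time stands still between calls to the robot, and variables do not carry over. Pictures are saved under pics/ and viewed, about 8 in all and at most 12, crops included, and the job is handed in when it is done.

```bash
mkdir -p pics; cat > h.py <<'E'
import numpy as np, cv2
from workcell import telemetry, viewer, env
def grab(n,f):
    d=viewer.grab_frame(n); cv2.imwrite('pics/'+f+'.png',d['color'][:,:,::-1]); np.savez('pics/'+f+'.npz',**d); return d
def load(f): return dict(np.load('pics/'+f+'.npz'))
def ray(d,u,v):
    R=cv2.Rodrigues(d['rvec'])[0]; o=-R.T@d['tvec'].ravel(); r=R.T@np.linalg.inv(d['K'])@[u,v,1.]; return o,r/np.linalg.norm(r)
def onz(d,u,v,z):
    o,r=ray(d,u,v); return o+r*(z-o[2])/r[2]
def tri(*dv):
    A=np.zeros((3,3));b=np.zeros(3);L=[ray(*x) for x in dv]
    for o,r in L: P=np.eye(3)-np.outer(r,r);A+=P;b+=P@o
    p=np.linalg.solve(A,b); return p,[round(float(np.linalg.norm((np.eye(3)-np.outer(r,r))@(p-o))),1) for o,r in L]
E
python3 - <<'E'
from h import *
a=grab('scene','s0');b=grab('top','t0')
for d in(a,b): print(ray(d,320,240))
print(telemetry.state())
E
```

```text
(array([ 30.86698614, 757.04319307, 924.84788912]), array([ 0.39979317, -0.69706167, -0.59520622]))
(array([ 334.83228755, -105.89210858, 1336.05620641]), array([ 0.14662905,  0.01373412, -0.9890962 ]))
{'time_s': 0.1, 'qpos': array([-7.79809966e+01,  1.83470878e+01,  8.96987847e+01, -2.81573580e-03,
        7.20436625e+01, -1.14535396e+00]), 'qvel': array([-0.03980437, -0.06649163, -0.10610233,  0.00286704, -0.03314736,
        0.01164202]), 'effort': array([ 8.21661024e-05, -4.13333952e+01, -2.32510060e+01,  7.28723849e-02,
        4.22470970e-02, -5.32895967e-05]), 'ee_pos': array([ 130.85849702, -559.48366258,  232.21753297]), 'ee_rot': array([-1.79910429e+02,  8.86988864e-04,  1.31652282e+01]), 'force': array([ 0.2595941 ,  0.10314712, -0.4147328 ]), 'torque': array([ 0.05338351, -0.00580502, -0.09127283]), 'gripper_width': 91.37658792826693}
```

View pics/s0.png

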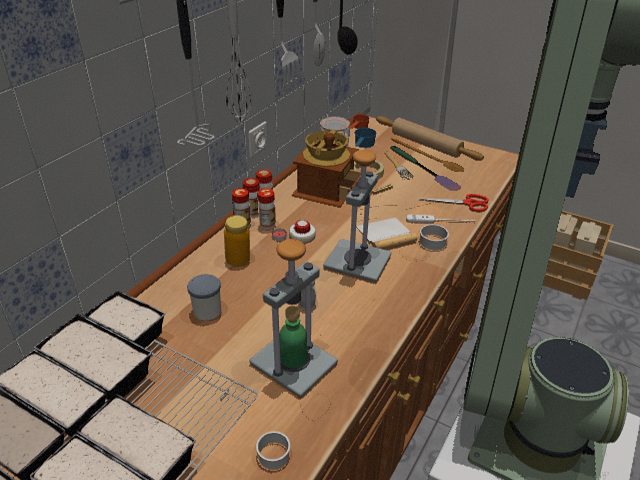

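View pics/t0.png

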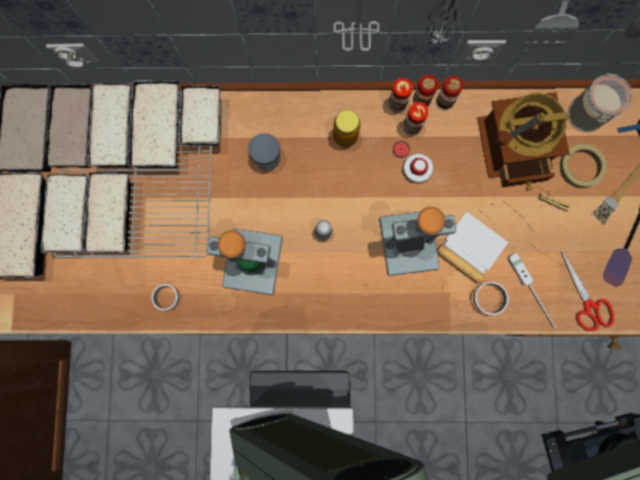

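The bottle press has its knob at scene (291,249) and top (232,243), with the green bottle below it. The empty press has its knob at scene (365,157) and top (430,220). Next I'll triangulate both knobs.

```bash
python3 - <<'E'
from h import *
a,b=load('s0'),load('t0')
def knob(d,u,v,r=22):
    h=cv2.cvtColor(d['color'],cv2.COLOR_RGB2HSV); m=cv2.inRange(h,(6,140,110),(18,255,255))
    k=np.zeros_like(m); cv2.circle(k,(u,v),r,255,-1); m&=k
    n,l,s,c=cv2.connectedComponentsWithStats(m); i=1+np.argmax(s[1:,4]); print(s[i],c[i]); 
    e=cv2.fitEllipse(max(cv2.findContours((l==i).astype('u1'),0,1)[0],key=len)); print(e); return s[i],c[i]
for us,ut in(((291,249),(232,243)),((365,157),(430,220))):
    s,c=knob(a,*us);s2,c2=knob(b,*ut)
    print(tri((a,*c),(b,*c2)), onz(b,*c2,303), onz(a,*c,295))
E
```

```text
[276 238  32  19 423] [290.79669031 247.55082742]
((291.0279846191406, 247.49562072753906), (17.237699508666992, 29.490379333496094), 88.63407135009766)
[218 231  27  27 557] [231.07540395 243.85098743]
((231.10037231445312, 243.85400390625), (25.293977737426758, 26.263389587402344), 171.00125122070312)
(array([481.97683165,  71.52543741, 300.55210722]), [0.6, 0.6]) [481.08218825  70.84285488 303.        ] [486.61037294  65.5452691  295.        ]
[344 147  32  19 298] [360.56711409 154.70469799]
((357.6972351074219, 155.3992156982422), (16.43126678466797, 32.82491683959961), 89.1183090209961)
[418 207  27  27 567] [430.75837743 219.93650794]
((430.7745056152344, 219.937744140625), (25.67963218688965, 26.333005905151367), 20.42057991027832)
(array([ 528.63325349, -292.27842568,  301.98889248]), [4.0, 4.0]) [ 524.70413322 -293.54196714  303.        ] [ 538.25437218 -303.19422127  295.        ]
```

```bash
python3 -m jog '[[[0,0,-6],0,0],[[0,0,-6],0,0],[[0,0,-6],0,0],[[4,-4.4,0],0,0],[[4,-4.4,0],0,0],[[4,-4.4,0],0,0],[[4,-4.4,0],0,0],[[4,-4.4,0],0,0],[[4,-4.4,0],0,0],[[4,-4.4,0],0,0]]' 20
```

```text
time_s: 1.35
ee_pos: [337.9, -189.1, 415.6]
ee_rot: [-179.5, -0.1, 12.7]
force: [1.6, -0.8, 0.4]
gripper_width: 0.4
```

```bash
python3 -m jog '[[[4,-4.5,0],0,0],[[4,-4.5,0],0,0],[[4,-4.5,0],0,0],[[4,-4.5,0],0,0],[[2,-2.2,0],0,0],[[0,0,0],0,0],[[0,0,0],0,0]]'; python3 - <<'E'
from h import *
from workcell import telemetry
d=grab('wrist','w1'); grab('scene','s1'); print(ray(d,320,240)); s=telemetry.state(); print(s['ee_pos'],s['ee_rot'],s['force'])
R=cv2.Rodrigues(d['rvec'])[0]
for p in ([481,71,305],[s['ee_pos'][0],s['ee_pos'][1],s['ee_pos'][2]-19]):
    print(cv2.projectPoints(np.array([p],float),d['rvec'],d['tvec'],d['K'],None)[0].ravel())
E
```

```text
time_s: 2.22
ee_pos: [471.8, 59.0, 414.9]
ee_rot: [-179.5, 0.1, 13.0]
force: [-1.5, -0.2, 0.0]
gripper_width: -0.1
(array([539.73140466,  73.46040441, 567.05941763]), array([-0.2593578 , -0.04470996, -0.96474585]))
[471.77765278  58.61414633 415.07985677] [-1.79521502e+02  9.38774964e-02  1.29603462e+01] [-0.78265552 -0.55861716  0.22556629]
[310.01950827 220.71151479]
[323.87894114 287.71483561]
```

View pics/w1.png

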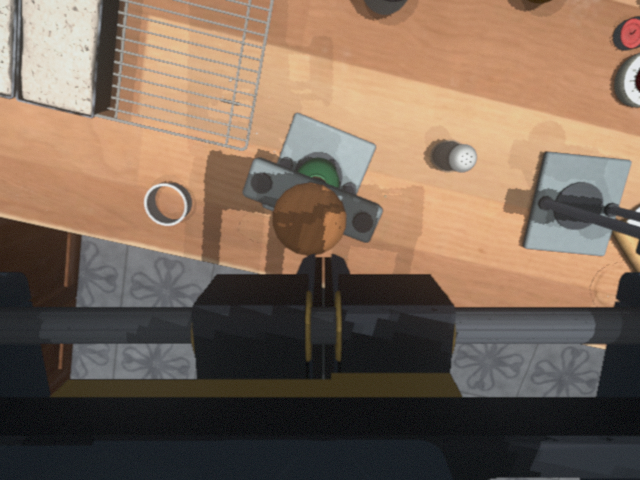

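View pics/s1.png

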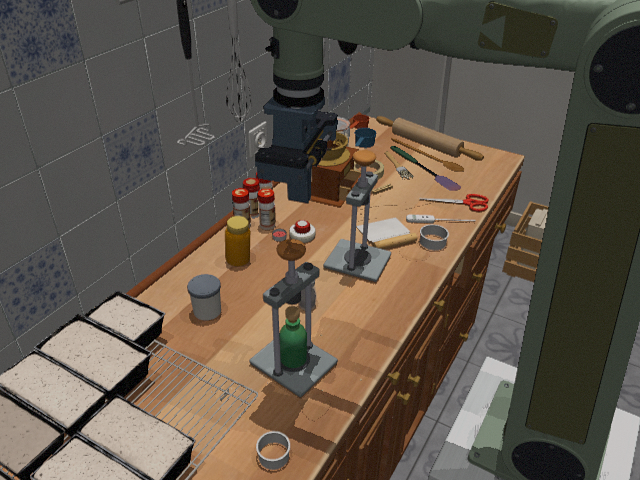

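The wrist view has the knob at (310,218), against a predicted (310,221), so the estimate holds. Now I'll centre over it and come down to just above.

```bash
python3 -m jog '[[[1.2,-1,0],0,0],[[0,0,2.5],0,0],[[0,0,2.5],0,0],[[0,0,2],0,0],[[0,0,0],0,0],[[0,0,0],0,0]]'; python3 - <<'E'
from h import *
from workcell import telemetry
s=telemetry.state(); print(s['ee_pos'],s['ee_rot'],s['force'])
d=grab('wrist','w2')
cv2.imwrite('pics/w2c.png',d['color'][150:400,150:500,::-1])
E
```

```text
time_s: 3.08
ee_pos: [483.5, 71.0, 345.7]
ee_rot: [-179.5, -0.3, 12.6]
force: [0.7, -0.7, -0.4]
gripper_width: 0.6
[483.53762398  70.97111996 345.74702969] [-179.50253149   -0.28141769   12.58159774] [ 0.72608629 -0.74094726 -0.40802579]
```

View pics/w2c.png

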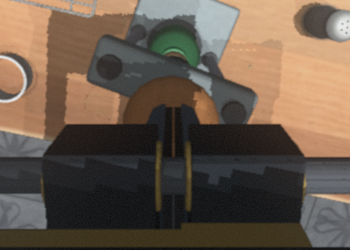

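The shut fingers sit over the middle of the knob (crop x≈172 for both). Now down to contact, then slowly on.

```bash
python3 -m jog '[[[0,0,1],0,0],[[0,0,0.6],0,0],[[0,0,0.4],0,0],[[0,0,0.4],0,0],[[0,0,0.4],0,0]]'; python3 -m jog '[[[0,0,0.4],0,0],[[0,0,0.4],0,0],[[0,0,0.4],0,0]]';python3 -m jog '[[[0,0,0],0,0]]'
```

```text
time_s: 3.75
ee_pos: [484.3, 71.3, 319.2]
ee_rot: [-179.5, -0.5, 12.6]
force: [-2.0, -0.9, 7.1]
gripper_width: 0.5
time_s: 4.12
ee_pos: [484.2, 71.3, 310.7]
ee_rot: [-179.6, -0.8, 12.6]
force: [-2.8, -0.9, 7.1]
gripper_width: 0.3
time_s: 4.25
ee_pos: [484.2, 71.2, 311.9]
ee_rot: [-179.6, -0.8, 12.6]
force: [-2.1, -0.7, 7.0]
gripper_width: 0.3
```

```bash
python3 -m jog '[[[0,0,0.5],0,0],[[0,0,0.5],0,0],[[0,0,0.5],0,0],[[0,0,0.5],0,0],[[0,0,0.5],0,0]]'; for i in 1; do python3 -m jog '[[[0,0,0.5],0,0],[[0,0,0.5],0,0]]';python3 -m jog '[[[0,0,0.5],0,0],[[0,0,0.5],0,0]]'; done
```

```text
time_s: 4.88
ee_pos: [484.1, 71.3, 295.1]
ee_rot: [-179.7, -1.3, 12.6]
force: [-3.2, -0.8, 15.5]
gripper_width: 0.5
time_s: 5.12
ee_pos: [484.0, 71.3, 290.3]
ee_rot: [-179.7, -1.6, 12.6]
force: [-4.4, -0.8, 14.8]
gripper_width: 0.6
time_s: 5.38
ee_pos: [483.9, 71.3, 286.0]
ee_rot: [-179.8, -1.9, 12.6]
force: [-4.6, -0.7, 15.8]
gripper_width: 0.3
```

```bash
python3 -m jog '[[[0,0,0.5],0,0],[[0,0,0.5],0,0]]';python3 -m jog '[[[0,0,0.6],0,0],[[0,0,0.6],0,0]]'
```

```text
time_s: 5.62
ee_pos: [483.9, 71.2, 283.6]
ee_rot: [-179.8, -2.2, 12.6]
force: [-8.9, -1.7, 28.1]
gripper_width: 0.5
time_s: 5.88
ee_pos: [483.7, 71.2, 283.2]
ee_rot: [-179.9, -2.8, 12.6]
force: [-11.2, -1.5, 32.3]
gripper_width: 0.2
```

The firm stop is at TCP z 283.2 with 32 N: 41 mm below contact, so the stopper is home. Now the slow return.

```bash
python3 -m jog '[[[0,0,0.1],0,0],[[0,0,0],0,0],[[0,0,-0.1],0,0],[[0,0,-0.2],0,0],[[0,0,-0.2],0,0],[[0,0,-0.2],0,0]]'; python3 -m jog '[[[0,0,-0.2],0,0],[[0,0,-0.2],0,0],[[0,0,-0.2],0,0],[[0,0,-0.2],0,0]]'
```

```text
time_s: 6.62
ee_pos: [483.3, 71.2, 304.0]
ee_rot: [-180.0, -3.7, 12.6]
force: [-1.8, -1.0, 8.8]
gripper_width: 0.7
time_s: 7.12
ee_pos: [483.1, 71.2, 318.8]
ee_rot: [180.0, -4.2, 12.6]
force: [-2.0, 0.3, 6.7]
gripper_width: 0.4
```

```bash
python3 -m jog '[[[0,0,-0.1],0,0],[[0,0,-0.1],0,0],[[0,0,-0.1],0,0]]'; python3 -m jog '[[[0,0,-0.1],0,0],[[0,0,-0.1],0,0],[[0,0,-0.2],0,0],[[0,0,-0.2],0,0]]'
```

```text
time_s: 7.5
ee_pos: [483.0, 71.2, 325.6]
ee_rot: [179.9, -4.5, 12.6]
force: [0.5, -0.6, -0.8]
gripper_width: 0.3
time_s: 8.0
ee_pos: [482.3, 71.1, 331.0]
ee_rot: [179.9, -4.5, 12.6]
force: [0.3, 0.3, 0.4]
gripper_width: 0.4
```

Force went to zero at z≈325, about where contact began. Now I'll lift clear and check.

```bash
python3 -m jog '[[[0,0,-1],0,0],[[0,0,-4],0,0],[[0,0,-5],0,0],[[0,0,-3],0,0],[[0,0,0],0,0],[[0,0,0],0,0]]'; python3 - <<'E'
from h import *
d=grab('scene','s2'); t=grab('top','t2')
a=load('s0')
f=lambda c:cv2.resize(c['color'][225:400,235:355,::-1],None,fx=3,fy=3,interpolation=2)
cv2.imwrite('pics/cmp.png',np.hstack([f(a),f(d)]))
E
```

```text
time_s: 8.75
ee_pos: [471.7, 68.9, 465.6]
ee_rot: [179.9, -4.5, 12.6]
force: [0.4, -0.7, -1.0]
gripper_width: 0.2
```

View pics/cmp.png

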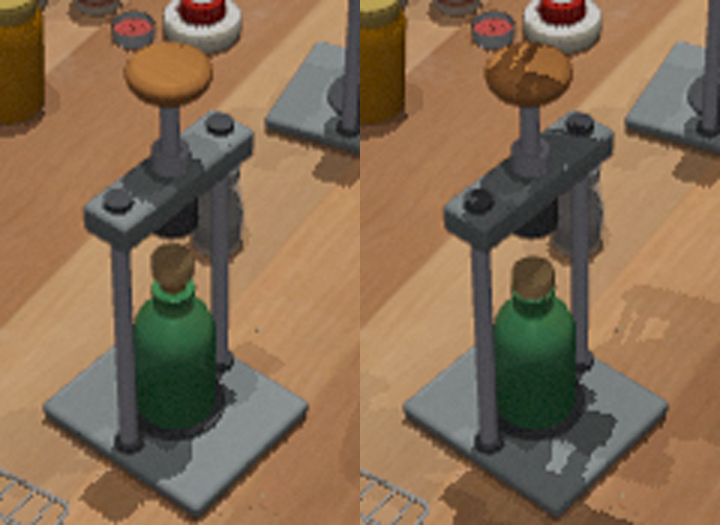

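The knob is back at the same height as before (y≈72 in both crops). The stopper head dropped from y≈247 to 258 and now sits on the bottle mouth.

```bash
python3 -c "
from workcell import job_done; print(job_done())"
```

```text
the job is handed in; nothing more can be done
None
```

I pressed the knob of the bottle press with shut fingers until the stopper was home, let it rise slowly under the fingers, then lifted clear and handed the job in at about 9 s of the 32 s.

- **Press:** the knob went down about 41 mm from contact to a firm stop, with 32 N vertical force there.
- **Return:** it took about 1.5 s, averaging about 28 mm/s against the 120 mm/s limit. This was measured only at the end of each move call, so I did not see the peak speed within a row. The first rows rose faster than I commanded.
- **Last checks:** contact force faded to zero at about the height where contact began. Before and after pictures show the knob at its original height and the stopper head sitting on the bottle's mouth.
- **Empty press:** the arm never pressed it. I did not measure its knob again at the end.
- **Disagreement:** the two-view fit of the empty press's knob was 4 mm off, probably because the colour mask also caught something near the knob in the scene view. The fit for the knob I pressed was good to 0.6 mm. The tool also tilted about 4.5° during the press and return, with no visible effect.

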